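# Set and lock the depth stop over the dust cap

## Task

Two identical small depth-stop stands are on the porch tray; one has an orange dust cap under its stop, the other a black cap. Push the stop over the orange cap down until its foot rests on the cap, and then lock it by pressing the blue clamp lever of that stand down flat. Leave the other stand's stop where it is.

Things in the scene. Friction and masses are not known exactly. Their poses are not given: they have to be found in the camera images.
- dust_cap: the orange plastic dust cap, a flanged disc 62 mm wide and 25 mm high, loose, standing flat on the grey base plate of one stand, under that stand's stop. Origin: centre of its underside, z up
- stop_head (a point): centre of the top of the stop's black head (26 mm wide, 20 high), on the stand with the orange cap. The stop is an upright rod sliding straight down through the stand's arm; its foot is 145 mm below this point and rests on the cap when this point is 170 mm above the cap's underside. Starts 30 to 75 mm higher. About 3 N pushes it; it stays where left. The arm's top is 133 mm above the cap's underside
- lever_end (a point): upper face of that stand's blue clamp lever, at its round end (26 mm wide), 62 mm out from its hinge, which is 50 mm from the stop's axis; the lever points away from the stop. z is the face's normal: vertical when flat (locked, at its stop), this point then 138 mm above the cap's underside. Starts open, end raised 0.45 to 0.6 rad. About 2 N straight down on the end swings it; it stays where left
- spare_stop_head (a point): the same point (top of the stop's head) on the other, identical stand, which holds the black cap: not to be moved. That stand stands 0.2 m or more to the side of the first one
Things that resemble listed ones, but are neither listed nor needed, are in the scene too. Of the things shaped like the dust_cap, the orange one is meant.

How it is judged (in metres and radians):
On the way, in this order (a step that is already met when the one before it is completed fails the run):
1. the stop's foot rests on the orange cap, the clamp still open (z of stop_head in the frame of dust_cap between 0.162 and 0.175 m and horizontal distance between stop_head and dust_cap below 0.02 m), for 0.2 s.
2. the clamp lever is pressed flat (angle between lever_end's own z axis and vertical below 0.17 rad), for 0.2 s.
At the end, for the whole second after the job is handed in: The stop's foot is on the orange cap (within 5 mm), the cap still centred under the stop within 20 mm, and the blue lever of that stand is flat within 10 degrees (all of step 1 and angle between lever_end's own z axis and vertical below 0.17 rad); the robot touches nothing.
It fails at once if the other stand's stop is moved by more than 10 mm (distance of spare_stop_head from where it was at the start of the episode above 0.01 m).
It also fails if it takes over 35 s, if anything falls off the work surface, if the arm or the gripper's body presses on something with over 40 N, if the wrist force passes 120 N, or if a joint passes its speed limit or range.

## Robot

A 6-joint arm with a two-finger parallel gripper is mounted at the origin on the work surface. World frame = base frame: x ahead of the robot, y to its left, z up, the work surface at z = 0. Lengths are in mm, angles in rad, forces in N, time in s.
With the tool pointing down it reaches from about 350 to 950 mm from the base axis. Payload 17.4 kg.
Tool frame: the origin (TCP) lies on the centre line of the jaws, within the pads' length; the fingertips stand 14 mm ahead of it and the grasp point (between the pads) lies 5 mm behind it; z points along the fingers, x is the direction in which the jaws open and shut, and the axes are right-handed (so a half turn about z gives the same grasp; the last joint's range is limited). The gripper opens to 93 mm and grips with 3 to 60 N. Pads are 15 mm wide; open, the fingers measure 128 mm over their backs; the gripper's body (75 mm by 188 mm) begins 65 mm behind the grasp point.
Start: joints at [-1.381, 0.116, 1.442, -0, 1.584, -0.038], TCP at [152.428, -657.57, 232.646] pointing down, gripper open.
Joint ranges: [-2.83, 2.83], [-0.83, 2.19], [0.07, 2.5], [-1.14, 4.28], [0.01, 3], [-2.97, 2.97]. Speed limits (rad/s): [1.89, 1.89, 2.22, 3.14, 3.14, 3.14].

## Interface

Orientations are given as a rotation vector (axis times angle).
In Python, from bench import bot gives the robot as it stands.
- The arm moves only by the shell command python3 -m inch 'ROWS' [FORCE]. ROWS is JSON, a list of rows, each an object of numbers: "grip": the closure, from -1 (fully open) to 1 (shut); "tx", "ty", "tz": the shift along the tool's x, y, z in cm; "yaw": the turn about the tool's z in degrees. A call has 1 to 20 rows; each row is the pose to reach, as a shift and turn from the pose commanded when the call began, along the tool's axes at that moment; what a row does not reach only later rows make up. A row lasts 1/12 s, in which the tool goes at most 41.7 mm and 7.16 degrees, less where a joint would pass 70% of its speed; a pose out of reach is approached as far as the arm can. A call with a gripper value outside its range is refused whole. The fingers move at their own pace and stop on an object; FORCE is the grip in N (left out, the last holds). Time passes only in rows, so rows that repeat a pose let the fingers close. It gives the time, the measured TCP pose, the force and the opening at its end, in the units of the state.
- bot.get_obs(): the state, without advancing time (a new reading comes with each control period).
- bot.grab_frame(name): name is "scene" or "top" or "wrist"; returns the picture (420x560x3 uint8, red, green, blue); there is no depth.
- bot.get_calibration(name): a dict with "camera_matrix" (3x3 intrinsics, pixels), "R" (3x3) and "t" (3): a world point X has camera coordinates R X + t. Camera axes: x right, y down, z forward; pixel columns grow to the right and rows downward; lengths in mm; the calibration is good to about 2 mm. The wrist camera is an equidistant fisheye: a pixel r from the principal point sees the ray r / f radians off the axis. A picture is of the moment at which its call begins: read the wrist's pose just before it. get_calibration takes no time and is no camera call; for the wrist camera it gives the pose at the moment of the call.
- bot.hand_in(): hands the job in, once; it reports no verdict.
The state is a dict: "t": time; "q": joint angles; "joint_vel": joint speeds; "tau": joint torques, N m; "eef_pos": TCP position; "eef_rot": TCP orientation; "contact_force": force on the tool from outside, world axes, zero at the start; "torque": the same for the moment, N m; "grip_width": finger opening in mm.
Only numpy, scipy, OpenCV 4.12 (cv2) and the standard library are available. Lean on these libraries where they do the work, as an engineer would, in place of code of your own. Each camera call takes 0.05 s, during which the arm holds its last target. There are 200 camera calls.

## Working session

There is one attempt and no reset: what is moved stays moved. The work goes in short steps, Python scripts to look and compute and a shell command to move; the robot and the scene stay as the last step left them, time stands still between calls to the robot, and variables do not carry over. Pictures are saved under pics/ and viewed, on a budget of 10 in all, crops included, one or two more only if the job needs it, and the job is handed in when it is done.

```bash
ls; mkdir -p pics; python3 - <<'E'
from bench import bot
import cv2,numpy as np
for n in ["scene","top"]:
    cv2.imwrite(f"pics/{n}0.png",bot.grab_frame(n)[:,:,::-1])
    c=bot.get_calibration(n);print(n,np.round(c["camera_matrix"],1).tolist(),np.round(c["R"],3).tolist(),np.round(c["t"],1).tolist())
o=bot.get_obs();print(o)
E
```

```text
pics
scene [[426.5, 0.0, 272.6], [0.0, 426.5, 209.8], [0.0, 0.0, 1.0]] [[0.476, 0.88, 0.001], [0.599, -0.323, -0.732], [-0.644, 0.349, -0.681]] [-100.1, -145.7, 1596.5]
top [[446.4, 0.0, 278.9], [0.0, 446.4, 213.5], [0.0, 0.0, 1.0]] [[-0.004, -1.0, -0.001], [-0.988, 0.004, -0.155], [0.155, -0.0, -0.988]] [-115.1, 441.8, 1285.3]
{'t': 0.1, 'q': array([-1.38080716e+00,  1.16426928e-01,  1.44219719e+00,  5.17862989e-06,
        1.58400605e+00, -3.78336192e-02]), 'joint_vel': array([-1.57343922e-04, -1.12261373e-03, -6.27049020e-04,  1.29418051e-03,
        1.71306798e-04,  9.76462567e-06]), 'tau': array([ 3.74294628e-03, -7.22895312e+01, -6.23866653e+01,  7.82872341e-02,
        2.28195690e-02, -6.65614652e-05]), 'eef_pos': array([ 152.39174823, -657.39638012,  231.9872658 ]), 'eef_rot': array([-2.45901290e+00,  1.95412086e+00,  1.23108210e-03]), 'contact_force': array([-0.22026165, -0.72789975,  0.66597348]), 'torque': array([0.00325401, 0.02647461, 0.01508921]), 'grip_width': 93.0401383506764}
```

View pics/scene0.png

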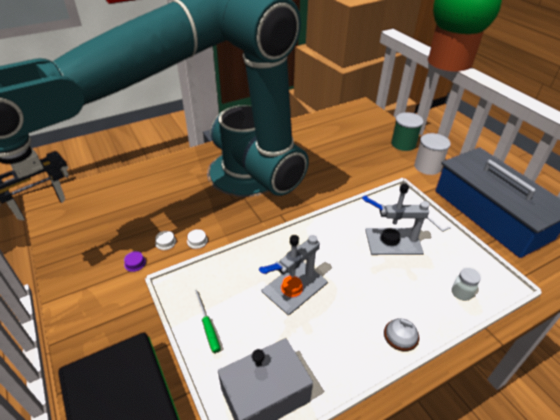

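View pics/top0.png

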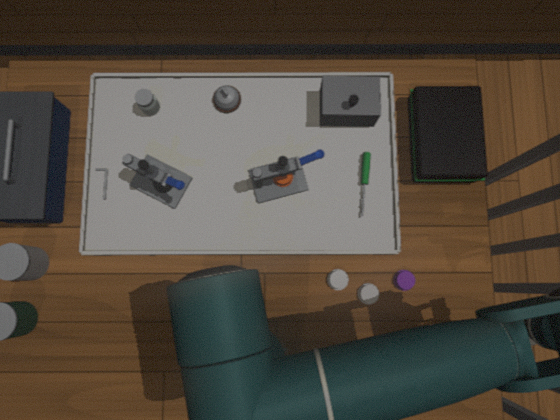

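The orange-cap stand is the middle one: scene head ~(294,241), cap ~(291,287), lever ~(268,269); top head ~(283,161), lever end ~(320,155). The black-cap stand has its head at scene (404,188) / top (144,165). I'll make one enlarged crop of both views to confirm this.

```bash
python3 - <<'E'
import cv2,numpy as np
a=cv2.imread("pics/scene0.png")[225:315,245:345];b=cv2.imread("pics/top0.png")[130:220,235:335]
f=lambda i:cv2.resize(i,None,fx=4,fy=4,interpolation=cv2.INTER_CUBIC)
b=np.clip(b.astype(float)*1.6,0,255).astype(np.uint8)
cv2.imwrite("pics/crop1.png",np.hstack([f(a),f(b)]))
E
```

```text
(no output)
```

View pics/crop1.png

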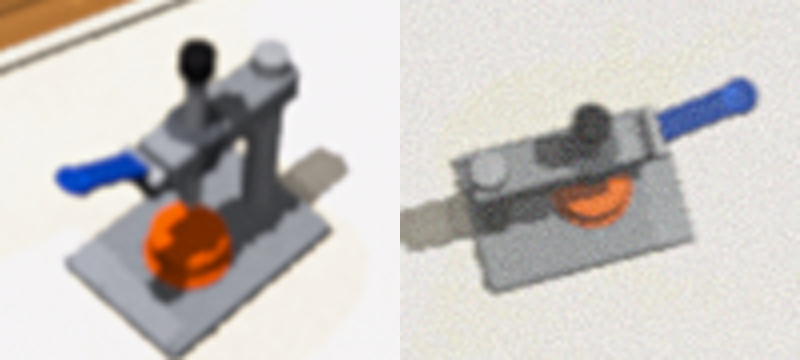

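The crop confirms it: orange cap under this stand's stop. Head top is at scene (294.5,237.5) / top (282.5,159); lever end at scene (263,270) / top (320.5,153.5). Next I triangulate.

```bash
cat >h.py <<'E'
from bench import bot
import cv2,numpy as np
def P(n):
    c=bot.get_calibration(n);return np.array(c["camera_matrix"])@np.c_[c["R"],c["t"]]
def tri(s,t):
    X=cv2.triangulatePoints(P("scene"),P("top"),np.array(s,float).reshape(2,1),np.array(t,float).reshape(2,1));X=X[:3,0]/X[3]
    e=[np.round((p:=P(n)@np.r_[X,1])[:2]/p[2]-u,1) for n,u in(("scene",s),("top",t))]
    return X,e
def proj(n,X):
    p=P(n)@np.r_[X,1];return p[:2]/p[2]
def ray(n,u,z):  # point on plane z
    c=bot.get_calibration(n);R=np.array(c["R"]);C=-R.T@np.array(c["t"])
    d=R.T@np.linalg.inv(c["camera_matrix"])@np.r_[u,1];return C+d*(z-C[2])/d[2]
E
python3 - <<'E'
from h import *
for k,s,t in[("head",(294.5,237.5),(282.5,159)),("lever",(263,270),(320.5,153.3)),("spare",(404,185),(144,164)),("post",(312.5,237.5),(257.3,171.3))]:
    X,e=tri(s,t);print(k,X.round(1),e)
print("cap",ray("scene",(292,286),18).round(1),ray("top",(283.5,180),20).round(1))
for n,u in[("scene",(262,290.5)),("scene",(288,314)),("scene",(327,283)),("top",(258,202.5)),("top",(308,190))]:print(n,ray(n,u,8).round(1))
o=bot.get_obs();print(cv2.Rodrigues(o["eef_rot"])[0].round(3))
c=bot.get_calibration("wrist");print(c["camera_matrix"],np.round(c["R"],3),np.round(c["t"],1),(-c["R"].T@c["t"]).round(1))
E
```

```text
head [ 555.4 -126.4  218.7] [array([-0.1,  0. ]), array([-0.1, -0.1])]
lever [ 581.6 -228.2  181.4] [array([-0.4,  0. ]), array([-0.3, -0.1])]
spare [540.2 228.1 234.6] [array([-0.8,  0.2]), array([-0.6, -0.4])]
post [536.3 -58.5 166.7] [array([-0.2,  0. ]), array([-0.2, -0.1])]
cap [ 551.9 -123.6   18. ] [ 546.3 -131.1   20. ]
scene [ 519.2 -200.8    8. ]
scene [ 619.5 -175.     8. ]
scene [583.5 -27.1   8. ]
top [479.6 -53.6   8. ]
top [ 517.6 -205.6    8. ]
[[ 0.226 -0.974 -0.   ]
 [-0.974 -0.226  0.001]
 [-0.001 -0.    -1.   ]]
[[325.1922621    0.         278.3333981 ]
 [  0.         325.1922621  208.09360453]
 [  0.           0.           1.        ]] [[ 0.225 -0.974 -0.001]
 [-0.941 -0.218  0.26 ]
 [-0.253 -0.057 -0.966]] [-675.2  -30.5  390. ] [ 222.3 -642.1  383.8]
```

The geometry checks out. The lever end is 105 mm from the stop axis, against 104 expected, and tool x already runs along the stand's arm. I'll close the fingers, rise and go above the head.

```bash
python3 -m inch '[{"grip":1,"tz":-4},{"grip":1,"tz":-8},{"grip":1,"tz":-10,"tx":-3,"ty":-3},{"grip":1,"tz":-10,"tx":-42.6,"ty":-51.2},{"grip":1,"tz":-10,"tx":-42.6,"ty":-51.2},{"grip":1,"tz":-10,"tx":-42.6,"ty":-51.2},{"grip":1,"tz":-10,"tx":-42.6,"ty":-51.2},{"grip":1,"tz":-10,"tx":-42.6,"ty":-51.2},{"grip":1,"tz":-10,"tx":-42.6,"ty":-51.2},{"grip":1,"tz":-10,"tx":-42.6,"ty":-51.2},{"grip":1,"tz":-10,"tx":-42.6,"ty":-51.2},{"grip":1,"tz":-10,"tx":-42.6,"ty":-51.2},{"grip":1,"tz":-10,"tx":-42.6,"ty":-51.2},{"grip":1,"tz":-10,"tx":-42.6,"ty":-51.2},{"grip":1,"tz":-10,"tx":-42.6,"ty":-51.2},{"grip":1,"tz":-10,"tx":-42.6,"ty":-51.2},{"grip":1,"tz":-10,"tx":-42.6,"ty":-51.2},{"grip":1,"tz":-10,"tx":-42.6,"ty":-51.2},{"grip":1,"tz":-10,"tx":-42.6,"ty":-51.2},{"grip":1,"tz":-10,"tx":-42.6,"ty":-51.2}]' 30
```

```text
invalid input at $[0]: expected keys grip, tx, ty, tz, yaw
```

```bash
python3 -m inch '[{"grip":1,"tx":0,"ty":0,"tz":-4,"yaw":0},{"grip":1,"tx":0,"ty":0,"tz":-8,"yaw":0},{"grip":1,"tx":-3,"ty":-3,"tz":-10,"yaw":0},{"grip":1,"tx":-42.6,"ty":-51.2,"tz":-10,"yaw":0},{"grip":1,"tx":-42.6,"ty":-51.2,"tz":-10,"yaw":0},{"grip":1,"tx":-42.6,"ty":-51.2,"tz":-10,"yaw":0},{"grip":1,"tx":-42.6,"ty":-51.2,"tz":-10,"yaw":0},{"grip":1,"tx":-42.6,"ty":-51.2,"tz":-10,"yaw":0},{"grip":1,"tx":-42.6,"ty":-51.2,"tz":-10,"yaw":0},{"grip":1,"tx":-42.6,"ty":-51.2,"tz":-10,"yaw":0},{"grip":1,"tx":-42.6,"ty":-51.2,"tz":-10,"yaw":0},{"grip":1,"tx":-42.6,"ty":-51.2,"tz":-10,"yaw":0},{"grip":1,"tx":-42.6,"ty":-51.2,"tz":-10,"yaw":0},{"grip":1,"tx":-42.6,"ty":-51.2,"tz":-10,"yaw":0},{"grip":1,"tx":-42.6,"ty":-51.2,"tz":-10,"yaw":0},{"grip":1,"tx":-42.6,"ty":-51.2,"tz":-10,"yaw":0},{"grip":1,"tx":-42.6,"ty":-51.2,"tz":-10,"yaw":0},{"grip":1,"tx":-42.6,"ty":-51.2,"tz":-10,"yaw":0},{"grip":1,"tx":-42.6,"ty":-51.2,"tz":-10,"yaw":0},{"grip":1,"tx":-42.6,"ty":-51.2,"tz":-10,"yaw":0}]' 30
```

```text
t: 1.77
eef_pos: [555.8, -125.1, 331.8]
eef_rot: [2.462, -1.95, -0.002]
contact_force: [-0.2, 0.2, -0.5]
grip_width: 0.7
```

```bash
python3 - <<'E'
from h import *
o=bot.get_obs();c=bot.get_calibration("wrist")
cv2.imwrite("pics/w1.png",bot.grab_frame("wrist")[:,:,::-1])
print(o["eef_pos"],o["grip_width"])
K=np.array(c["camera_matrix"]);R=np.array(c["R"]);t=np.array(c["t"])
def fish(X):
    p=R@np.array(X)+t;th=np.arctan2(np.hypot(p[0],p[1]),p[2]);return (K[:2,2]+K[0,0]*th*p[:2]/np.hypot(p[0],p[1])).round(0)
for k,X in[("head",(555.4,-126.4,218.7)),("lever",(581.6,-228.2,181.4)),("tip",o["eef_pos"]-[0,0,14])]:print(k,fish(X))
E
```

```text
[ 555.84343095 -125.09862945  331.81909119] 0.6565341265710124
head [279. 209.]
lever [385. 197.]
tip [277. 255.]
```

View pics/w1.png

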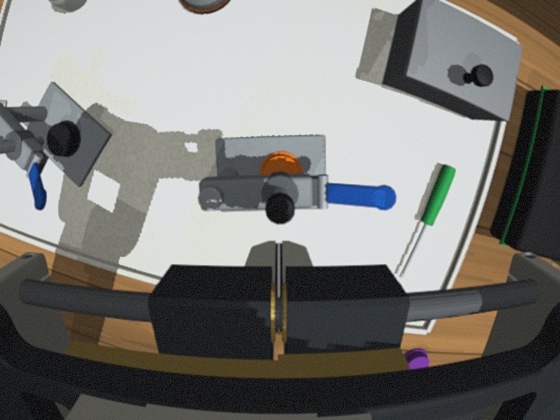

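The wrist view shows the head at (279,208) and the lever end at (385,197). Both match the predicted pixels to within about 1 px, so I descend and push in stages.

```bash
python3 -m inch '[{"grip":1,"tx":0.1,"ty":0,"tz":3,"yaw":0},{"grip":1,"tx":0.1,"ty":0,"tz":6,"yaw":0},{"grip":1,"tx":0.1,"ty":0,"tz":8.5,"yaw":0},{"grip":1,"tx":0.1,"ty":0,"tz":9.5,"yaw":0},{"grip":1,"tx":0.1,"ty":0,"tz":10.1,"yaw":0},{"grip":1,"tx":0.1,"ty":0,"tz":10.6,"yaw":0},{"grip":1,"tx":0.1,"ty":0,"tz":11.1,"yaw":0},{"grip":1,"tx":0.1,"ty":0,"tz":11.6,"yaw":0},{"grip":1,"tx":0.1,"ty":0,"tz":12,"yaw":0},{"grip":1,"tx":0.1,"ty":0,"tz":12.3,"yaw":0},{"grip":1,"tx":0.1,"ty":0,"tz":12.3,"yaw":0}]'
```

```text
t: 2.73
eef_pos: [555.3, -127.9, 209.2]
eef_rot: [-2.46, 1.954, 0.0]
contact_force: [-0.2, -0.1, -0.5]
grip_width: 0.4
```

```bash
python3 -m inch '[{"grip":1,"tx":0,"ty":0,"tz":0.3,"yaw":0},{"grip":1,"tx":0,"ty":0,"tz":0.6,"yaw":0}]'; python3 - <<'E'
from h import *
i=bot.grab_frame("scene")[:,:,::-1]; j=bot.grab_frame("top")[:,:,::-1]
f=lambda i:cv2.resize(i,None,fx=4,fy=4,interpolation=cv2.INTER_CUBIC)
cv2.imwrite("pics/c2.png",np.hstack([f(i[205:315,245:345]),f(j[120:230,235:335])]))
E
```

```text
t: 2.9
eef_pos: [555.3, -127.8, 203.8]
eef_rot: [-2.46, 1.954, -0.0]
contact_force: [0.3, -0.7, 2.4]
grip_width: 0.3
```

View pics/c2.png

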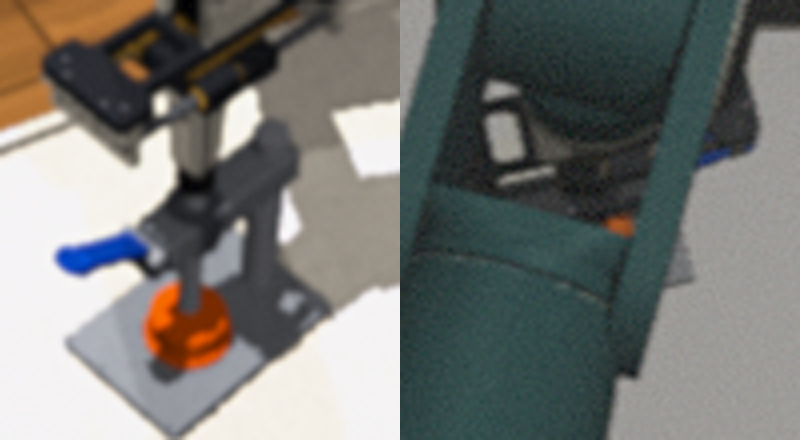

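The head is under the fingertips, the rod is near the cap, and 2.4 N agrees with a sliding push. I continue in small steps until the force jumps.

```bash
python3 -m inch '[{"grip":1,"tx":0,"ty":0,"tz":0.2,"yaw":0},{"grip":1,"tx":0,"ty":0,"tz":0.4,"yaw":0}]'; python3 -m inch '[{"grip":1,"tx":0,"ty":0,"tz":0.2,"yaw":0}]';python3 -m inch '[{"grip":1,"tx":0,"ty":0,"tz":0.15,"yaw":0}]'
```

```text
t: 3.17
eef_pos: [555.5, -127.9, 202.0]
eef_rot: [-2.459, 1.954, -0.003]
contact_force: [-12.3, 3.3, 38.2]
grip_width: 0.5
t: 3.25
eef_pos: [555.6, -127.9, 201.9]
eef_rot: [-2.459, 1.953, -0.005]
contact_force: [-19.9, 6.3, 53.0]
grip_width: 0.5
t: 3.33
eef_pos: [555.7, -127.9, 201.8]
eef_rot: [-2.458, 1.953, -0.006]
contact_force: [-24.5, 6.1, 60.4]
grip_width: 0.7
```

The force jumped to 60 N with the tip at z≈188. That puts the cap's underside at z≈18, which fits the head's start height (31 mm higher) and the lever's (about 0.45 rad). I'll lift, move above the lever end and look.

```bash
python3 -m inch '[{"grip":1,"tx":0,"ty":0,"tz":-1,"yaw":0},{"grip":1,"tx":0,"ty":0,"tz":-3,"yaw":0},{"grip":1,"tx":0,"ty":0,"tz":-6,"yaw":0},{"grip":1,"tx":3,"ty":-0.3,"tz":-7,"yaw":0},{"grip":1,"tx":6.5,"ty":-0.3,"tz":-7,"yaw":0},{"grip":1,"tx":10.5,"ty":-0.3,"tz":-7,"yaw":0},{"grip":1,"tx":10.5,"ty":-0.3,"tz":-7,"yaw":0},{"grip":1,"tx":10.5,"ty":-0.3,"tz":-7,"yaw":0}]'; python3 - <<'E'
from h import *
i=bot.grab_frame("scene")[:,:,::-1]; j=bot.grab_frame("wrist")[:,:,::-1]
f=lambda i:cv2.resize(i,None,fx=3,fy=3,interpolation=cv2.INTER_CUBIC)
cv2.imwrite("pics/c3.png",np.hstack([f(i[185:315,235:345]),f(j[150:280,200:355])]))
E
```

```text
t: 4.0
eef_pos: [581.8, -230.9, 265.2]
eef_rot: [2.457, -1.957, -0.002]
contact_force: [0.6, 0.3, -0.1]
grip_width: 1.0
```

View pics/c3.png

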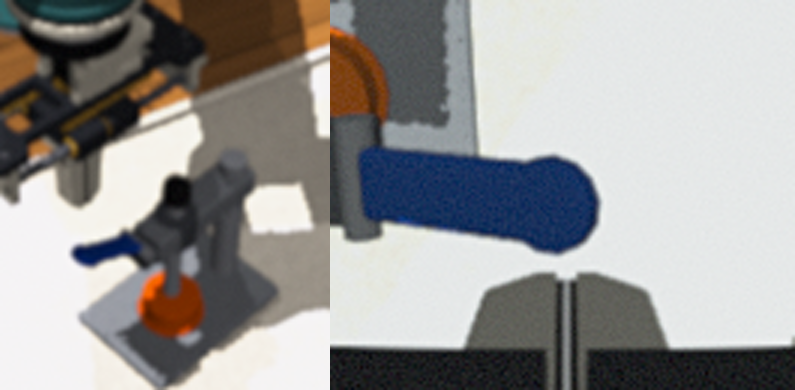

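The stop head stays down (dropped ~8 px ≈ 30 mm), the lever is still open, and the fingers are above its round end. I press it down.

```bash
python3 -m inch '[{"grip":1,"tx":0.2,"ty":0,"tz":3,"yaw":0},{"grip":1,"tx":0.2,"ty":0,"tz":5.5,"yaw":0},{"grip":1,"tx":0.2,"ty":0,"tz":6.5,"yaw":0},{"grip":1,"tx":0.2,"ty":0,"tz":7,"yaw":0},{"grip":1,"tx":0.2,"ty":0,"tz":7.5,"yaw":0},{"grip":1,"tx":0.2,"ty":0,"tz":8,"yaw":0},{"grip":1,"tx":0.2,"ty":0,"tz":8.4,"yaw":0},{"grip":1,"tx":0.2,"ty":0,"tz":8.8,"yaw":0},{"grip":1,"tx":0.2,"ty":0,"tz":9,"yaw":0}]'; python3 -m inch '[{"grip":1,"tx":0,"ty":0,"tz":0.2,"yaw":0},{"grip":1,"tx":0,"ty":0,"tz":0.4,"yaw":0}]'; python3 -m inch '[{"grip":1,"tx":0,"ty":0,"tz":0.1,"yaw":0}]'
```

```text
t: 4.85
eef_pos: [582.4, -231.5, 176.2]
eef_rot: [-2.46, 1.954, -0.001]
contact_force: [0.8, -1.3, 1.2]
grip_width: 0.2
t: 5.02
eef_pos: [582.4, -231.6, 172.3]
eef_rot: [-2.459, 1.955, -0.001]
contact_force: [-0.1, -0.3, 0.8]
grip_width: 0.4
t: 5.1
eef_pos: [582.3, -231.5, 171.0]
eef_rot: [-2.459, 1.955, 0.0]
contact_force: [0.0, -0.8, 1.9]
grip_width: 0.4
```

Tip is at 157 with no stop reached yet, so I continue in small steps.

```bash
python3 -m inch '[{"grip":1,"tx":0,"ty":0,"tz":0.15,"yaw":0},{"grip":1,"tx":0,"ty":0,"tz":0.3,"yaw":0}]'; python3 -m inch '[{"grip":1,"tx":0,"ty":0,"tz":0.2,"yaw":0}]';python3 -m inch '[{"grip":1,"tx":0,"ty":0,"tz":0.1,"yaw":0},{"grip":1,"tx":0,"ty":0,"tz":0.1,"yaw":0}]'
```

```text
t: 5.27
eef_pos: [582.6, -231.6, 169.4]
eef_rot: [-2.459, 1.954, -0.002]
contact_force: [-5.9, 1.8, 21.0]
grip_width: 0.2
t: 5.35
eef_pos: [582.8, -231.7, 168.9]
eef_rot: [-2.459, 1.954, -0.004]
contact_force: [-11.4, 4.3, 34.5]
grip_width: 0.4
t: 5.52
eef_pos: [582.8, -231.6, 169.0]
eef_rot: [-2.459, 1.954, -0.005]
contact_force: [-10.9, 4.3, 28.9]
grip_width: 0.5
```

A hard stop at tip z≈155, as expected for flat (156). I retreat straight up, then sideways for a clear view.

```bash
python3 -m inch '[{"grip":1,"tx":0,"ty":0,"tz":-1,"yaw":0},{"grip":1,"tx":0,"ty":0,"tz":-4,"yaw":0},{"grip":1,"tx":0,"ty":0,"tz":-8,"yaw":0},{"grip":1,"tx":0,"ty":0,"tz":-12,"yaw":0},{"grip":1,"tx":4,"ty":0,"tz":-14,"yaw":0},{"grip":1,"tx":8,"ty":0,"tz":-14,"yaw":0},{"grip":1,"tx":12,"ty":0,"tz":-14,"yaw":0},{"grip":1,"tx":16,"ty":0,"tz":-14,"yaw":0},{"grip":1,"tx":20,"ty":0,"tz":-14,"yaw":0},{"grip":1,"tx":20,"ty":0,"tz":-14,"yaw":0},{"grip":1,"tx":20,"ty":0,"tz":-14,"yaw":0},{"grip":1,"tx":20,"ty":0,"tz":-14,"yaw":0}]'; python3 - <<'E'
from h import *
i=bot.grab_frame("scene")[:,:,::-1]; j=bot.grab_frame("top")[:,:,::-1]
f=lambda i:cv2.resize(i,None,fx=4,fy=4,interpolation=cv2.INTER_CUBIC)
cv2.imwrite("pics/c4.png",np.hstack([f(i[205:315,245:345]),f(np.clip(j[110:220,235:335]*1.5,0,255).astype(np.uint8))]))
for z in(188,193,219):print("head",z,proj("scene",(555.4,-126.4,z)).round(1))
u=np.array([.249,-.969])
for a in(0,.17,.45):
    r=50+62*np.cos(a);print("lever",a,proj("scene",(555.4+r*u[0],-126.4+r*u[1],156+62*np.sin(a))).round(1))
E
```

```text
t: 6.52
eef_pos: [627.4, -426.1, 304.7]
eef_rot: [-2.459, 1.955, 0.001]
contact_force: [-0.8, 0.5, 0.1]
grip_width: 0.5
head 188 [293.9 246. ]
head 193 [294.  244.6]
head 219 [294.4 237.4]
lever 0 [260.7 278.2]
lever 0.17 [260.9 275.3]
lever 0.45 [262.4 269.8]
```

View pics/c4.png

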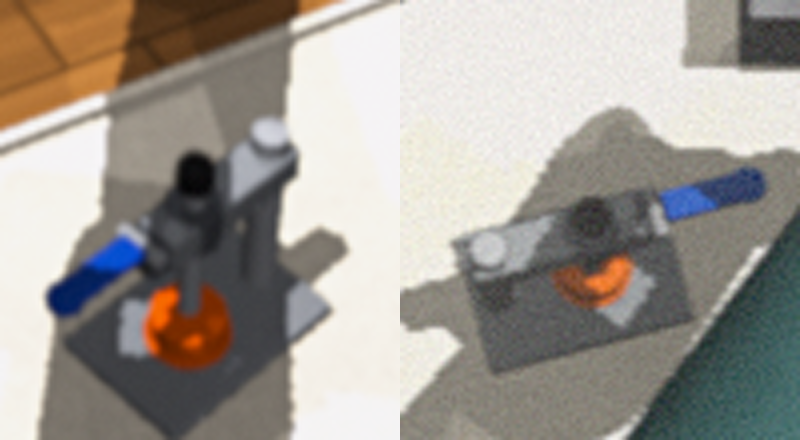

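Head top is at scene (294,245.8), which fits z=188 with the foot on the cap. The lever end is at (261,279), which fits flat (278.2 predicted). The cap is still under the stop and the robot is clear, so I hand in.

```bash
python3 -c "
from bench import bot
print(bot.hand_in())"
```

```text
the job is handed in; nothing more can be done
None
```

I pushed the stop over the orange cap down until it met the cap, then pressed that stand's blue lever flat. I backed the arm off and handed in at about 6.6 s; no verdict is given.

- **Stop:** the push met a hard stop at up to 60 N with the fingertips at z ≈ 188 mm. In the last picture the head sits where that height predicts, about 30 mm lower than at the start.
- **Lever:** it met its stop at z ≈ 155 mm, against 156 expected for flat. Its end in the last picture is within about 1 px of the flat prediction.
- **Cap, spare stand and robot:** the cap still looks centred under the stop, judged by eye. I never went near the black-cap stand and did not re-measure its stop. The wrist force was about zero at the end.

No checks failed or disagreed.

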